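# Change the film fixture over to its honing plate

### The arm

A 7-joint arm with a two-finger parallel gripper is mounted at the origin on the work surface. World frame = base frame: x ahead of the robot, y to its left, z up, the work surface at z = 0. Lengths are in m, angles in degrees, forces in N, time in s.
With the tool pointing down it reaches from about 0.35 to 0.775 m from the base axis. Payload 3.1 kg.
Tool frame: the origin (TCP) lies at the very end of the fingers, on their centre line; the grasp point (between the pads) lies 19 mm behind it; z points along the fingers, y is the line along which they close (so a half turn about z gives the same grasp; the last joint's range is limited). The gripper opens to 85 mm and grips with 20 to 120 N. Pads are 22 mm wide; open, the fingers measure 114 mm over their backs; the gripper's body (76 mm by 85 mm) begins 54 mm behind the grasp point. The pads swing forward as they close: fully open they stand 13 mm farther back than shut.
Start: joints at [-74.525, 17.813, 0.802, 86.603, -0.252, 75.585, -1.558], TCP at [0.169, 0.524, 0.231] pointing down, gripper open.
Joint ranges: [-154.91, 154.91], [-16.99, 109.72], [-72.82, 74.43], [7.12, 147.25], [-82.49, 262.49], [11.32, 116.49], [-174.64, 174.64]. Speed limits (degrees/s): [159.86, 159.86, 180, 180, 180, 180, 180].

### API

Orientations are given as a 3x3 rotation matrix whose columns are the frame's x, y, z axes.
In Python, from bench import arm gives the robot as it stands.
- The arm moves only by the tool play_rows, never from a script. Its argument "commands" is a list of rows, each a list of 5 numbers: the closure, from 0 (fully open) to 1 (shut), then the shift along the tool's x, y, z in mm, then the turn about the tool's z in rad. A call has 1 to 20 rows; each row is the pose to reach, as a shift and turn from the pose commanded when the call began, along the tool's axes at that moment; what a row does not reach only later rows make up. A row lasts 1/8 s, in which the tool goes at most 62.5 mm and 10.7 degrees, less where a joint would pass 70% of its speed; a pose out of reach is approached as far as the arm can. A call with a gripper value outside its range is refused whole. The fingers move at their own pace and stop on an object; "force" is the grip in N (left out, the last holds). Time passes only in rows, so rows that repeat a pose let the fingers close. It gives the time, the measured TCP pose, the force, the opening and the grip force at its end, in the units of the state.
- arm.get_obs(): the state, without advancing time (a new reading comes with each control period).
- arm.read_camera(name): name is "side" or "top"; returns the picture (400x640x3 uint8, red, green, blue); there is no depth.
- arm.camera_params(name): a dict with "K" (3x3 intrinsics, pixels), "R" (3x3) and "t" (3): a world point X has camera coordinates R X + t. Camera axes: x right, y down, z forward; pixel columns grow to the right and rows downward; lengths in m; the calibration is good to about 2 mm. A picture is of the moment at which its call begins. camera_params takes no time and is no camera call.
- arm.job_done(): hands the job in; it is judged then, once.
The state is a dict: "clock": time; "q": joint angles; "qvel": joint speeds; "joint_efforts": joint torques, N m; "tool_pos": TCP position; "tool_rot": TCP orientation; "ft_force": force on the tool from outside, world axes, zero at the start; "ft_torque": the same for the moment, N m; "finger_gap": opening from 0.0 (shut) to 1.0 (fully open); "finger_force": force on a finger pad.
Only numpy, scipy, OpenCV 4.12 (cv2) and the standard library are available. Lean on these libraries where they do the work, as an engineer would, in place of code of your own. Each camera call takes 0.05 s, during which the arm holds its last target. There are 200 camera calls.

### The job

Change this bench fixture over from film to plate: slide the roll of lapping film straight up off its spindle and lay it down gently, flat in the empty tray, then take the tall honing plate from its easel and stand it upright in the fixture's slot, lowered gently until fully home, neither dropped nor forced. Leave the other roll, the short thick plate and everything else on the bench as they are.

Things in the scene. Friction and masses are not known exactly. Their poses are not given: they have to be found in the camera images.
- fixture: Fixed grey base 130 (x) x 120 (y) x 12 mm. Origin: centre of its underside, z up. Spindle at x -20, y 0: shoulder of diameter 29 up to z 44, then a 22 mm pin up to z 88 mm. Two guide posts of diameter 10, 88 mm high, at x -52, y +34 and -34. Slotted steel block 26 (x) x 80 (y) mm centred at x 14, y 0, top at z 38 mm.
- spindle_top (a point): Centre of the top end of the fixture's spindle, 88 mm above the table.
- slot_floor (a point): Centre of the floor of the slot in the fixture's block, 14 mm above the table. The slot is 10.6 mm wide (fixture x) and 60 mm long (fixture y), 24 mm deep with a 2 mm chamfered mouth; the roll on the spindle overhangs it by 19 mm and clears the block by 6 mm. Axes as the fixture's.
- roll: Roll of brown lapping film on a card core, a plain ring: outer diameter 64, bore 25, height 28 mm. Starts on the fixture's spindle, resting on the shoulder. Origin at the centre of its underside, z along its axis.
- tray_empty: Empty fixed aluminium tray, 110 x 110 mm, 10 mm high, walls and floor 3 mm. Origin at the centre of its underside, z up.
- tray_full: Identical fixed tray that holds the old roll. Origin at the centre of its underside.
- old_roll: Second, darker used roll, same size as the first, lying in the other tray. Leave alone.
- tall_plate: The tall honing plate: aluminium with dark faces, 8 thick (x) x 56 wide (y) x 116 mm tall (z). Origin at the centre of its lower edge, z towards its upper edge. Starts leaning 25 degrees on an easel, upper edge towards the easel's -x; both faces are alike. About 0.16 kg.
- easel_tall: Fixed plywood easel that holds the tall plate: foot 85 (x) x 74 (y) x 8 mm, ledge with an 8 mm front lip, 8 mm side cheeks, and behind the plate a back board leaning 25 degrees from vertical towards -x, which ends 60 mm up along the plate; the plate stands free above that. Origin at the centre of the underside of the foot.
- short_plate: Short thick plate, 13 thick (x) x 56 (y) x 72 mm tall (z), on the other easel. Origin at the centre of its lower edge. Leave alone.
- easel_short: Easel like the other, holding the short plate.
- oil_bottle: Small clear oil bottle, 28 mm in diameter, 60 mm high, standing loose. Origin at the centre of its underside. Leave alone.
- collet: Brass collet, 26 mm in diameter, 34 mm high, standing loose. Origin at the centre of its underside. Leave alone.
- gauge_stand: Fixed dial-gauge stand, an obstacle: round foot 56 mm in diameter, column 12 mm in diameter, 190 mm high, dial 40 mm in diameter centred on it at height 160 mm. Origin at the centre of its underside.
- lap_disc: Dark steel lapping disc, 110 mm in diameter, 14 mm high at its hub, lying on the table. Origin at the centre of its underside. Leave alone.
- jar: Jar with a white cap, 52 mm in diameter, 55 mm high. Origin at the centre of its underside. Leave alone.
- wrench: Steel wrench 140 mm long, lying flat. Leave alone.
There are look-alikes about, which are no part of the job. Leave any brown look-alike of the tray_empty alone. Leave any red look-alike of the tall_plate alone.

How it is judged (in metres and radians):
On the way, in this order (a step that is already met when the one before it is completed fails the run):
1. the roll has come straight up off the spindle: above its top, still level (z of roll in the frame of spindle_top above 0.002 m and angle between roll's own z axis and vertical below 0.3 rad), for 0.05 s.
2. the roll lies flat in the empty tray (z of roll in the frame of tray_empty below 0.007 m and horizontal distance between roll and tray_empty below 0.04 m and angle between roll's own z axis and vertical below 0.08 rad), for 0.2 s.
3. the tall plate stands in the slot (z of tall_plate in the frame of slot_floor below 0.004 m and horizontal distance between tall_plate and slot_floor below 0.006 m and angle between tall_plate's own z axis and vertical below 0.15 rad), for 0.2 s.
At the end, for the whole second after the job is handed in: The roll lies flat (within 4.5 degrees) on the floor of the empty tray, its centre within 28 mm of the tray's centre along each side; the tall plate stands in the slot, its lower edge within 4 mm of the slot's floor and 6 mm of its centre, upright within 8.5 degrees; both at rest (all of step 3 and z of roll in the frame of tray_empty between -0.001 and 0.007 m and x of roll in the frame of tray_empty between -0.028 and 0.028 m and y of roll in the frame of tray_empty between -0.028 and 0.028 m and angle between roll's own z axis and vertical below 0.08 rad and linear speed of each of roll, tall_plate below 0.02 m/s and z of tall_plate in the frame of slot_floor above -0.003 m and angle between the x axis of tall_plate and the x axis of fixture, either way round below 0.16 rad); the robot touches nothing.
It fails at once if the old roll is moved more than 25 mm (distance of old_roll from where it was at the start of the episode above 0.025 m).
It fails at once if the short plate is moved more than 25 mm (distance of short_plate from where it was at the start of the episode above 0.025 m).
It fails at once if any other loose thing (bottle, collet, disc, jar, wrench) is moved more than 25 mm (distance of any of oil_bottle, collet, lap_disc, jar, wrench from where it was at the start of the episode above 0.025 m).
It fails at once if the roll is dropped into the tray (faster than 0.5 m/s just above it) or pressed into it with over 45 N (contact force between roll and tray_empty above 45 N or (z of roll in the frame of tray_empty below 0.03 m and horizontal distance between roll and tray_empty below 0.06 m and linear speed of roll above 0.5 m/s)).
It fails at once if the plate is dropped into the slot (faster than 0.4 m/s within it) or forced with over 60 N (contact force between tall_plate and fixture above 60 N or (z of tall_plate in the frame of slot_floor below 0.022 m and horizontal distance between tall_plate and slot_floor below 0.02 m and linear speed of tall_plate above 0.4 m/s)).
It also fails if it takes over 64 s, if anything falls off the work surface, if the arm or the gripper's body presses on something with over 40 N, if the wrist force passes 120 N, or if a joint passes its speed limit or range.

## Working session

There is one attempt and no reset: what is moved stays moved. The work goes in short steps, Python scripts to look and compute and a tool call to move; the robot and the scene stay as the last step left them, time stands still between calls to the robot, and variables do not carry over. Pictures are saved under pics/ and viewed, at most 10 in all, crops included, and the job is handed in when it is done.

Besides the shell and the picture viewer there is one more tool, called after "Call:" as a command line: name --pt "numbers of a row" for each row, then --argument value for the rest. play_rows: Moves the arm, as the interface text tells. Its arguments: {"type":"object","properties":{"commands":{"type":"array","items":{"type":"array","items":{"type":"number"}}},"force":{"type":"number"}},"required":["commands"]}

```bash
mkdir -p pics; ls; python3 - <<'E'
from bench import arm
import cv2
for n in("side","top"):
    cv2.imwrite(f"pics/{n}0.png",arm.read_camera(n)[:,:,::-1]); p=arm.camera_params(n); print(n,p["K"],p["R"],p["t"])
o=arm.get_obs();print(o["tool_pos"],o["tool_rot"],o["finger_gap"],o["clock"])
E
```

```text
pics
side [[496.69879696   0.         319.94851196]
 [  0.         496.69879696 205.50870906]
 [  0.           0.           1.        ]] [[ 0.9771078  -0.21260192 -0.00779625]
 [-0.13374435 -0.58535803 -0.7996677 ]
 [ 0.16544729  0.78240425 -0.60039219]] [-0.48961893  0.16149353  1.17017557]
top [[361.50264148   0.         315.31443004]
 [  0.         361.50264148 193.44341046]
 [  0.           0.           1.        ]] [[-0.01572691 -0.99986401 -0.00496274]
 [-0.9912467   0.01624167 -0.1310198 ]
 [ 0.13108258  0.00285876 -0.99136733]] [0.05144547 0.50193384 0.92344565]
[0.16850526 0.52286099 0.23032428] [[-9.51814901e-01  3.06672617e-01 -5.47236835e-04]
 [ 3.06673083e-01  9.51812636e-01 -2.07990245e-03]
 [-1.16982191e-04 -2.14750495e-03 -9.99997687e-01]] 1.0049150526442725 0.1
```

View pics/top0.png

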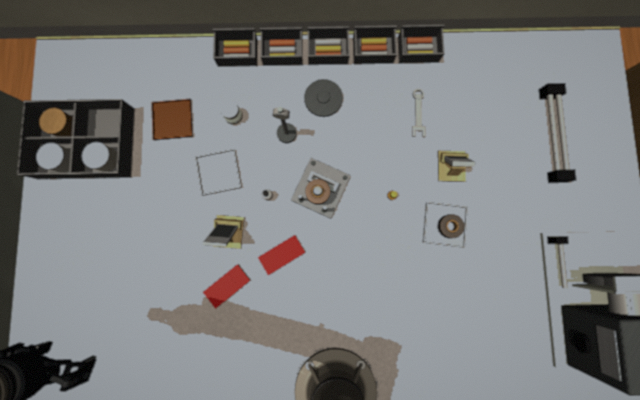

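View pics/side0.png

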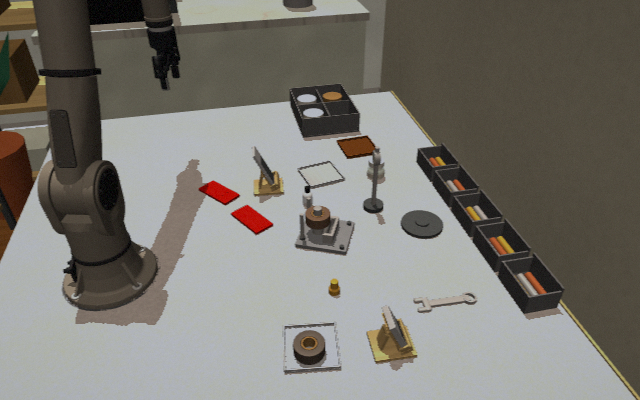

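The top view shows the fixture at about (321,188) with the roll at (318,191). The empty tray is at (219,172), the tall plate and its easel at (228,232), the full tray at (445,225) and the short plate at (455,165). I'll zoom in next.

```bash
python3 - <<'E'
import cv2
def crop(n,x,y,w,h,s):
    im=cv2.imread(f"pics/{n}0.png")[y:y+h,x:x+w]; im=cv2.resize(im,None,fx=s,fy=s,interpolation=cv2.INTER_CUBIC)
    for u in range((x+9)//10*10,x+w,10):
        cv2.line(im,((u-x)*s,0),((u-x)*s,6),(0,0,255),1); cv2.putText(im,str(u),((u-x)*s+2,14),0,.35,(0,0,255))
    for v in range((y+9)//10*10,y+h,10):
        cv2.line(im,(0,(v-y)*s),(6,(v-y)*s),(0,0,255),1); cv2.putText(im,str(v),(8,(v-y)*s+4),0,.35,(0,0,255))
    cv2.imwrite(f"pics/{n}0c.png",im)
crop("top",194,145,160,110,5); crop("side",240,140,133,115,5)
E
```

```text
(no output)
```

View pics/top0c.png

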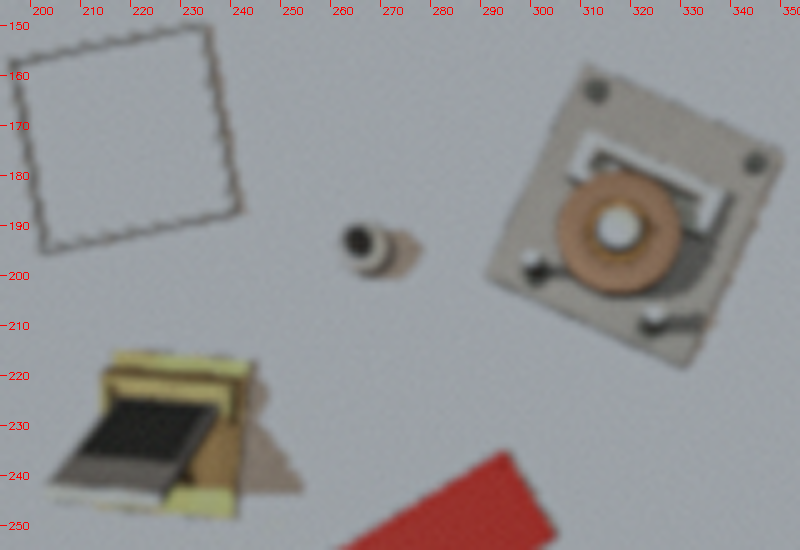

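View pics/side0c.png

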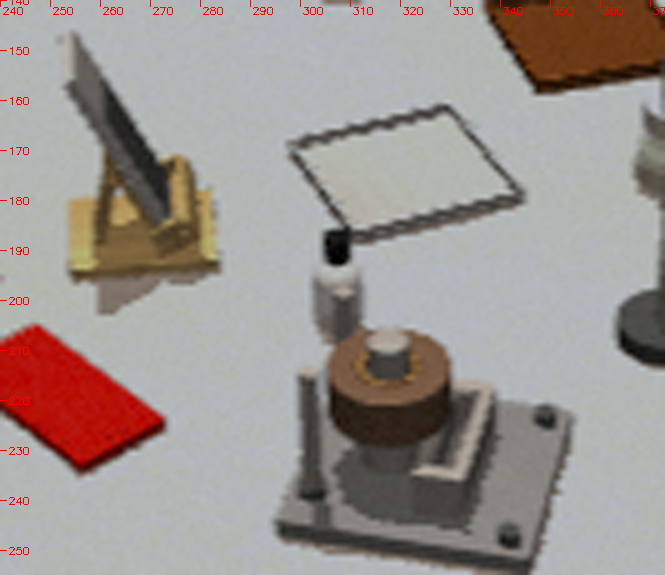

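The crops show these features:
- **Fixture:** base corners near (311,158), (350,175), (331,218) and (291,201) in the top view. The slot side is up and the posts are down.
- **Tray:** corners near (196,157), (236,150), (242,187) and (202,195).
- **Tall plate:** leans towards the image bottom. Its upper edge runs about (203,243) to (227,245).

Next I'll measure by mask.

```bash
cat > h.py <<'E'
import numpy as np, cv2
from bench import arm
P={n:arm.camera_params(n) for n in("top","side")}
def ray(n,uv):
    p=P[n];R=np.array(p["R"]);t=np.array(p["t"])
    return -R.T@t, R.T@np.linalg.inv(p["K"])@np.array([uv[0],uv[1],1.])
def onz(n,uv,z):
    c,d=ray(n,uv); return c+d*(z-c[2])/d[2]
def tri(a,b):
    c1,d1=ray("top",a);c2,d2=ray("side",b);s=np.linalg.lstsq(np.c_[d1,-d2],c2-c1,rcond=None)[0]
    p,q=c1+s[0]*d1,c2+s[1]*d2; return (p+q)/2,np.linalg.norm(p-q)*1e3
def proj(n,X):
    p=P[n];x=p["K"]@(np.array(p["R"])@X+p["t"]);return x[:2]/x[2]
def biggest(m,x,y,w,h):
    k=np.zeros_like(m);k[y:y+h,x:x+w]=m[y:y+h,x:x+w]
    cs,_=cv2.findContours(k,cv2.RETR_EXTERNAL,cv2.CHAIN_APPROX_NONE);return max(cs,key=cv2.contourArea)
E
python3 - <<'E'
from h import *
np.set_printoptions(precision=4,suppress=True)
win={"top":dict(fix=(286,152,70,72),tray=(192,145,54,55),roll=(300,170,36,38),easel=(200,205,50,50)),
"side":dict(fix=(292,200,66,58),tray=(294,156,54,36),roll=(300,202,32,30),easel=(250,140,40,62))}
for n in("top","side"):
    im=cv2.imread(f"pics/{n}0.png"); i=cv2.GaussianBlur(im,(3,3),0).astype(int); hsv=cv2.cvtColor(im,cv2.COLOR_BGR2HSV)
    bg=np.median(im[200:215,255:290].reshape(-1,3),0) if n=="top" else np.median(im[180:200,230:245].reshape(-1,3),0); print(n,"bg",bg)
    for name,c in [("fix",(300,190)),("tray",(220,170)),("roll",(309,190)),] if n=="top" else [("fix",(345,230)),("tray",(320,173)),("roll",(318,222))]:
        x,y,w,h=win[n][name]; sub=i[y:y+h,x:x+w]
        print(name,im[c[1],c[0]],hsv[c[1],c[0]])
    d=np.abs(i-bg).sum(2); m=(d>36).astype(np.uint8)
    brown=((i[:,:,2]-i[:,:,0])>25).astype(np.uint8)
    for name in("fix","tray"):
        c=biggest(m,*win[n][name]); r=cv2.minAreaRect(c)
        q=cv2.approxPolyDP(cv2.convexHull(c),4,True)[:,0]
        z=.012 if name=="fix" else .01
        print(n,name,r,q.tolist()); print([onz(n,p,z)[:2].round(4).tolist() for p in q])
    c=biggest(brown,*win[n]["roll"]); e=cv2.fitEllipse(c); print(n,"roll",e,onz(n,e[0],.072))
    yl=((i[:,:,2]-i[:,:,0])>30).astype(np.uint8); c=biggest(yl,*win[n]["easel"]); q=cv2.approxPolyDP(cv2.convexHull(c),2,True)[:,0]; print("easel",q.tolist(),[onz(n,p,.008)[:2].round(4).tolist() for p in q])
E
```

```text
top bg [167. 162. 156.]
fix [132 136 139] [ 17  13 139]
tray [167 162 157] [105  15 167]
roll [ 86 105 131] [ 13  88 131]
top fix ((320.7128601074219, 187.87127685546875), (47.00996398925781, 49.46430206298828), 24.145544052124023) [[310, 158], [350, 175], [332, 218], [291, 201]]
[[0.6037, 0.0565], [0.5546, -0.0518], [0.4384, -0.0002], [0.486, 0.1094]]
top tray ((218.6584930419922, 172.15585327148438), (41.62560272216797, 43.19157409667969), 79.50852966308594) [[235, 149], [243, 187], [202, 196], [195, 156]]
[[0.633, 0.263], [0.5267, 0.2398], [0.5038, 0.3509], [0.6151, 0.373]]
top roll ((317.33782958984375, 190.98300170898438), (23.492307662963867, 23.674636840820312), 34.704200744628906) [0.5038 0.038  0.072 ]
easel [[217, 216], [243, 219], [239, 247], [227, 246], [215, 224]] [[0.449, 0.3096], [0.4398, 0.2393], [0.3653, 0.2492], [0.3684, 0.2813], [0.4275, 0.3146]]
side bg [177. 182. 179.]
fix [128 134 137] [ 20  17 137]
tray [177 182 177] [ 60   7 182]
roll [23 35 47] [ 15 130  47]
side fix ((325.42315673828125, 228.24537658691406), (56.91881561279297, 51.44781494140625), 9.7824068069458) [[302, 200], [313, 200], [355, 223], [346, 255], [294, 246]]
[[0.488, 0.1741], [0.5178, 0.1673], [0.6043, 0.0434], [0.5502, -0.0703], [0.4334, -0.0103]]
side tray ((320.8753356933594, 174.0548858642578), (26.77039909362793, 44.874122619628906), 74.35775756835938) [[345, 177], [304, 191], [297, 168], [329, 160]]
[[0.6342, 0.2618], [0.5021, 0.2183], [0.504, 0.3426], [0.6097, 0.3657]]
side roll ((317.16571044921875, 213.5420684814453), (15.048511505126953, 23.525054931640625), 91.87621307373047) [0.5009 0.029  0.072 ]
easel [[276, 171], [282, 179], [282, 193], [255, 195], [253, 181], [261, 173]] [[0.4394, 0.3434], [0.4505, 0.2962], [0.4396, 0.2254], [0.3634, 0.2328], [0.3655, 0.3049], [0.3937, 0.3426]]
```

```bash
python3 - <<'E'
import cv2,numpy as np
def crop(n,x,y,w,h,s):
    im=cv2.imread(f"pics/{n}0.png")[y:y+h,x:x+w]; im=cv2.resize(im,None,fx=s,fy=s,interpolation=cv2.INTER_NEAREST)
    for u in range((x+4)//5*5,x+w,5):
        cv2.line(im,((u-x)*s+s//2,0),((u-x)*s+s//2,6),(0,0,255),1); cv2.putText(im,str(u),((u-x)*s+2,14),0,.35,(0,0,255))
    for v in range((y+4)//5*5,y+h,5):
        cv2.line(im,(0,(v-y)*s+s//2),(6,(v-y)*s+s//2),(0,0,255),1); cv2.putText(im,str(v),(8,(v-y)*s+4),0,.35,(0,0,255))
    return im
a=crop("top",199,210,50,42,9);b=crop("side",249,142,37,60,9)
o=np.zeros((540,790,3),np.uint8);o[:a.shape[0],:450]=a;o[:540,455:455+333]=b
cv2.imwrite("pics/plate.png",o)
E
```

```text
(no output)
```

View pics/plate.png

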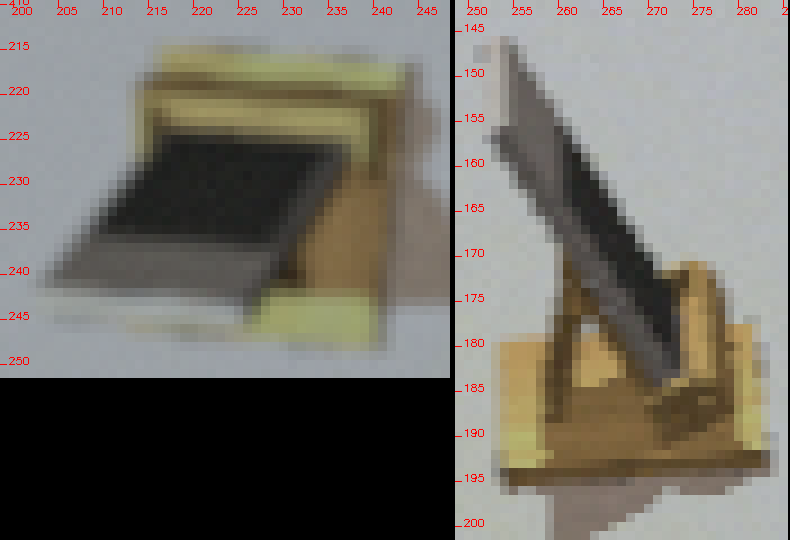

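The picture shows the plate's front upper corners at top (203.5,242) and (225.7,242.7), which are side (254.5,146) and (254.8,156.3). The foot corners are at top (242.5,217.5), (240,248) and (216,215), and side (254,195).

```bash
python3 - <<'E'
from h import *
np.set_printoptions(precision=4,suppress=True)
for n,a,b in [("+y ftop",(203.5,242),(254.5,146)),("-y ftop",(225.7,242.7),(254.8,156.3)),("-y btop",(224.7,246.5),(251.7,156.5))]: print(n,*tri(a,b))
for n,uv,z in [("top",(242.5,217.0),.008),("top",(240,248),.008),("top",(216,214.5),.008),("side",(254,195.5),0),("side",(283,193.5),0),("side",(253.5,193),.008),("side",(282,191.5),.008)]: print(n,uv,onz(n,uv,z))
for z in (.1,.114,.12): print(z,onz("top",(203.5,242),z),onz("top",(225.7,242.7),z))
E
```

```text
+y ftop [0.38   0.3087 0.1223] 0.5833004942801349
-y ftop [0.3762 0.257  0.1197] 2.0250253774337104
-y btop [0.3676 0.2594 0.1188] 1.4836730510329839
top (242.5, 217.0) [0.4452 0.2407 0.008 ]
top (240, 248) [0.3626 0.2465 0.008 ]
top (216, 214.5) [0.4531 0.3124 0.008 ]
side (254, 195.5) [0.3609 0.2423 0.    ]
side (283, 193.5) [0.4433 0.2335 0.    ]
side (253.5, 193) [0.3603 0.2435 0.008 ]
side (282, 191.5) [0.4407 0.2327 0.008 ]
0.1 [0.3798 0.3157 0.1   ] [0.3772 0.2618 0.1   ]
0.114 [0.3797 0.3113 0.114 ] [0.3772 0.2583 0.114 ]
0.12 [0.3797 0.3094 0.12  ] [0.3772 0.2568 0.12  ]
```

Call:
play_rows --pt "0 -40 -31 0 0.01" --pt "0 -80 -62 0 0.02" --pt "0 -120 -93 0 0.04" --pt "0 -160 -124 0 0.05" --pt "0 -200 -154 0 0.06" --pt "0 -240 -185 0 0.07" --pt "0 -280 -216 0 0.08" --pt "0 -320 -247 0 0.09" --pt "0 -360 -278 0 0.1" --pt "0 -400 -308 0 0.11" --pt "0 -440 -339 0 0.11" --pt "0 -467 -360 0 0.11" --pt "0 -467 -360 0 0.11" --pt "0 -467 -360 0 0.11" --force 40

```text
clock: 1.85
tool_pos: [0.5021, 0.0386, 0.2308]
tool_rot: [[-0.913, 0.409, -0.002], [0.409, 0.913, 0.001], [0.002, 0.0, -1.0]]
ft_force: [0.2, 0.8, -0.1]
finger_gap: 1.003
finger_force: 0.0
```

Call:
play_rows --pt "0 -1 -1 30 0" --pt "0 -1 -1 60 0" --pt "0 -1 -1 90 0" --pt "0 -1 -1 115 0" --pt "0 -1 -1 135 0" --pt "0 -1 -1 150 0" --pt "0 -1 -1 165 0" --pt "0 -1 -1 178 0" --pt "0 -1 -1 185 0" --pt "0 -1 -1 185 0" --pt "0 -1 -1 185 0"

```text
clock: 3.22
tool_pos: [0.5039, 0.0362, 0.0468]
tool_rot: [[-0.912, 0.41, 0.001], [0.41, 0.912, 0.0], [-0.001, 0.001, -1.0]]
ft_force: [0.4, 0.1, 0.3]
finger_gap: 1.003
finger_force: 0.0
```

```bash
python3 - <<'E'
from h import *
o=arm.get_obs(); print(o["tool_pos"],o["ft_force"])
a=cv2.resize(arm.read_camera("side")[150:260,270:380,::-1],None,fx=3.6,fy=5,interpolation=2)
b=cv2.resize(arm.read_camera("top")[150:230,280:360,::-1],None,fx=4.9,fy=6.8,interpolation=2)
c=np.zeros((560,800,3),np.uint8);c[:550,:396]=a[:550];c[:544,400:792]=b[:544]
cv2.imwrite("pics/g1.png",c)
E
```

```text
[0.50386894 0.03623323 0.04677227] [0.42460736 0.06875189 0.2522624 ]
```

View pics/g1.png

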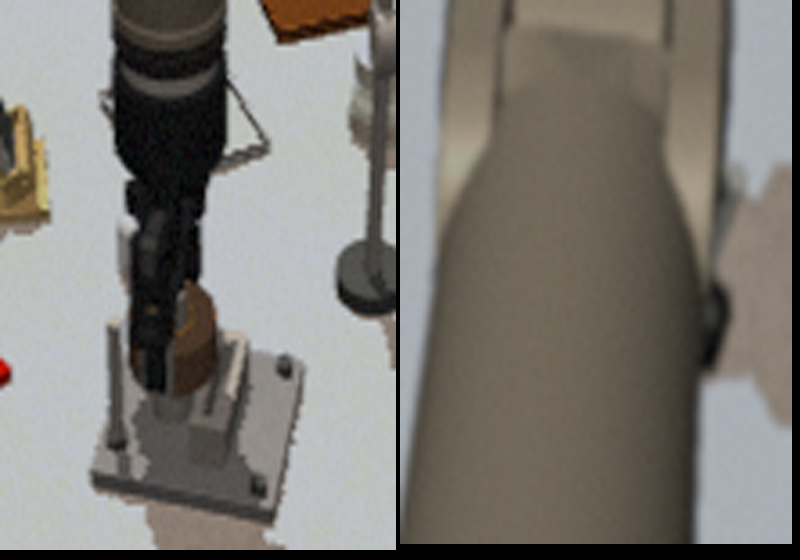

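The fingers straddle the roll with no contact, and the arm hides it from above. I'll close, then lift straight up.

Call:
play_rows --pt "0.6 0 0 0 0" --pt "0.6 0 0 0 0" --pt "0.6 0 0 0 0" --pt "0.6 0 0 0 0" --pt "0.6 0 0 0 0" --pt "0.6 0 0 0 0" --force 40

```text
clock: 4.08
tool_pos: [0.5036, 0.0363, 0.0471]
tool_rot: [[-0.912, 0.409, 0.001], [0.409, 0.912, 0.0], [-0.001, 0.001, -1.0]]
ft_force: [-1.1, -0.5, 5.4]
finger_gap: 0.723
finger_force: 43.2
```

Call:
play_rows --pt "0.6 0 0 -6 0" --pt "0.6 0 0 -14 0" --pt "0.6 0 0 -24 0" --pt "0.6 0 0 -35 0" --pt "0.6 0 0 -46 0" --pt "0.6 0 0 -57 0" --pt "0.6 0 0 -68 0" --pt "0.6 0 0 -79 0" --pt "0.6 0 0 -87 0" --pt "0.6 0 0 -90 0" --pt "0.6 0 0 -90 0"

```text
clock: 5.45
tool_pos: [0.5033, 0.0363, 0.1363]
tool_rot: [[-0.912, 0.409, 0.0], [0.409, 0.912, 0.0], [0.0, 0.0, -1.0]]
ft_force: [-0.0, 1.0, -0.5]
finger_gap: 0.727
finger_force: 43.9
```

```bash
python3 - <<'E'
from h import *
o=arm.get_obs(); print(o["tool_pos"],o["ft_force"])
im=arm.read_camera("side")[:,:,::-1]
cv2.imwrite("pics/g2full.png",im)
cv2.imwrite("pics/g2.png",cv2.resize(im[110:260,250:390],None,fx=4,fy=4,interpolation=2))
d=np.array([.5697,.3067,0])-o["tool_pos"];print((np.array(o["tool_rot"]).T@d*1e3).round(1))
E
```

```text
[0.5032618  0.03633077 0.13634348] [-0.03574217  0.99915037 -0.53569055]
[ 50.  273.9 136.4]
```

View pics/g2.png

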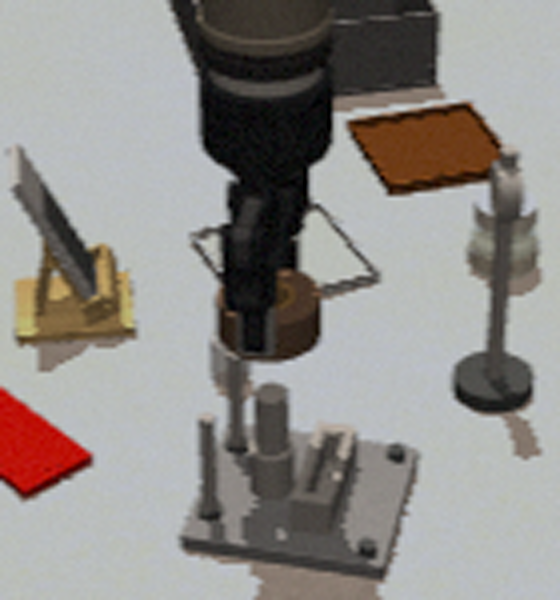

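The roll is off the spindle and level, with the spindle clear below it. Next I'll carry it to the tray.

Call:
play_rows --pt "0.6 5 25 0 0" --pt "0.6 11 60 0 0" --pt "0.6 18 100 0 0" --pt "0.6 26 140 0 0" --pt "0.6 33 180 0 0" --pt "0.6 40 220 0 0" --pt "0.6 46 252 0 0" --pt "0.6 50 272 0 0" --pt "0.6 50 274 10 0" --pt "0.6 50 274 35 0" --pt "0.6 50 274 60 0" --pt "0.6 50 274 83 0" --pt "0.6 50 274 100 0" --pt "0.6 50 274 110 0" --pt "0.6 50 274 117 0" --pt "0.6 50 274 121 0" --pt "0.6 50 274 124 0" --pt "0.6 50 274 126 0" --pt "0.6 50 274 128 0" --pt "0.6 50 274 128 0"

```text
clock: 8.0
tool_pos: [0.5698, 0.3067, 0.0082]
tool_rot: [[-0.912, 0.409, -0.0], [0.409, 0.912, -0.0], [0.0, -0.0, -1.0]]
ft_force: [1.0, 0.1, -1.1]
finger_gap: 0.731
finger_force: 44.0
```

Call:
play_rows --pt "0.6 0 0 1 0" --pt "0.6 0 0 2 0" --pt "0.6 0 0 2.5 0" --pt "0.6 0 0 3 0" --pt "0.6 0 0 3 0"

```text
clock: 8.62
tool_pos: [0.5699, 0.3068, 0.0062]
tool_rot: [[-0.912, 0.409, 0.0], [0.409, 0.912, 0.0], [0.0, 0.0, -1.0]]
ft_force: [-1.9, -0.6, 4.9]
finger_gap: 0.725
finger_force: 44.6
```

Call:
play_rows --pt "0.26 0 0 0 0" --pt "0.2 0 0 0 0" --pt "0.15 0 0 0 0" --pt "0.12 0 0 0 0" --pt "0.12 0 0 0 0" --pt "0.12 0 0 -10 0" --pt "0.1 0 0 -30 0" --pt "0.1 0 0 -60 0" --pt "0.1 0 0 -100 0" --pt "0.1 0 0 -140 0" --pt "0.1 0 0 -180 0" --pt "0.1 0 0 -200 0" --pt "0.1 0 0 -200 0"

```text
clock: 10.25
tool_pos: [0.5715, 0.3072, 0.2093]
tool_rot: [[-0.912, 0.409, 0.006], [0.409, 0.912, 0.003], [-0.004, 0.006, -1.0]]
ft_force: [-0.3, 0.2, -0.2]
finger_gap: 0.898
finger_force: 0.0
```

```bash
python3 - <<'E'
from h import *
np.set_printoptions(precision=4,suppress=True)
o=arm.get_obs(); print(o["tool_pos"],o["tool_rot"],o["q"])
im=arm.read_camera("side")[:,:,::-1].copy()
cv2.imwrite("pics/s3.png",im); cv2.imwrite("pics/t3.png",arm.read_camera("top")[:,:,::-1])
i=im.astype(int);m=(((i[:,:,2]-i[:,:,0])>12)).astype(np.uint8)
c=biggest(m,298,155,48,36);x,y,w,h=cv2.boundingRect(c);print(x,y,w,h)
print("roll mid",onz("side",(x+w/2-.5,y+h/2-.5),.017))
E
```

```text
[0.5715 0.3072 0.2093] [[-0.9123  0.4094  0.0063]
 [ 0.4095  0.9123  0.0033]
 [-0.0044  0.0056 -1.    ]] [-43.9265  31.0843  23.3084  72.4538 -12.0685  78.4141  44.5291]
310 162 22 19
roll mid [0.5681 0.2995 0.017 ]
```

```bash
python3 - <<'E'
import cv2,numpy as np
def crop(n,x,y,w,h,s):
    im=cv2.imread(f"pics/{n}.png")[y:y+h,x:x+w]; im=cv2.resize(im,None,fx=s,fy=s,interpolation=cv2.INTER_NEAREST)
    for u in range((x+4)//5*5,x+w,5):
        cv2.line(im,((u-x)*s+s//2,0),((u-x)*s+s//2,6),(0,0,255),1); cv2.putText(im,str(u),((u-x)*s+2,14),0,.35,(0,0,255))
    for v in range((y+4)//5*5,y+h,5):
        cv2.line(im,(0,(v-y)*s+s//2),(6,(v-y)*s+s//2),(0,0,255),1); cv2.putText(im,str(v),(8,(v-y)*s+4),0,.35,(0,0,255))
    return im
a=crop("t3",303,165,40,35,10);b=crop("s3",313,208,30,36,13);c=crop("s3",295,150,55,40,7)
o=np.zeros((600,800,3),np.uint8);o[:350,:400]=a;o[:468,405:405+390]=b;o[:,:][352:352+248,:385]=c[:248]
cv2.imwrite("pics/slot.png",o)
E
```

```text
(no output)
```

View pics/slot.png

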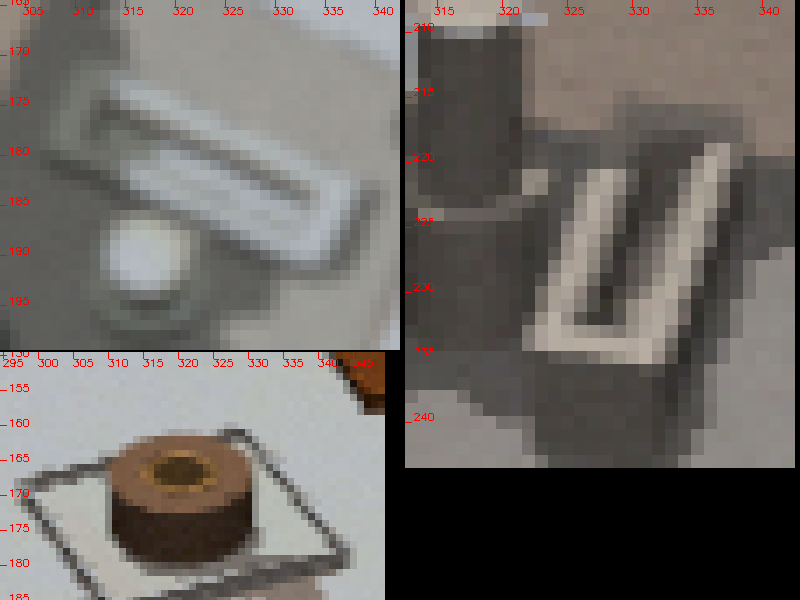

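The roll lies flat near the centre of the empty tray, so step 2 is met. The slot is partly in shadow, so I'll measure it again later. Now I'll move above the plate and turn the tool.

Call:
play_rows --pt "0.2 10 -6 0 0.08" --pt "0.3 30 -18 0 0.2" --pt "0.47 50 -31 0 0.34" --pt "0.47 70 -43 0 0.48" --pt "0.47 90 -55 0 0.62" --pt "0.47 110 -67 0 0.76" --pt "0.47 130 -80 0 0.9" --pt "0.47 147 -90 0 1.04" --pt "0.47 160 -98 0 1.16" --pt "0.47 165 -101 0 1.24" --pt "0.47 165 -101 0 1.246" --pt "0.47 165 -101 0 1.246" --pt "0.47 165 -101 0 1.246" --force 30

```text
clock: 11.98
tool_pos: [0.3782, 0.2819, 0.205]
tool_rot: [[0.097, 0.995, -0.0], [0.995, -0.097, -0.001], [-0.001, 0.0, -1.0]]
ft_force: [0.6, -0.4, -0.4]
finger_gap: 0.528
finger_force: 0.0
```

```bash
python3 - <<'E'
from h import *
np.set_printoptions(precision=4,suppress=True)
o=arm.get_obs(); print(o["tool_pos"],o["tool_rot"],o["q"],o["finger_gap"])
a=arm.read_camera("side")[:,:,::-1].copy();b=arm.read_camera("top")[:,:,::-1].copy()
cv2.imwrite("pics/s4.png",a);cv2.imwrite("pics/t4.png",b)
t=np.array(o["tool_pos"]);R=np.array(o["tool_rot"])
for p in(t,):
    for im,n in((a,"side"),(b,"top")): cv2.circle(im,tuple(proj(n,p).round().astype(int)),1,(0,0,255),-1)
c=np.zeros((600,800,3),np.uint8);c[:600,:400]=cv2.resize(a[90:210,220:300],None,fx=5,fy=5,interpolation=2);c[:360,405:795]=cv2.resize(b[165:255,290:355],(390,360),interpolation=2)[:360]
cv2.imwrite("pics/g4.png",c)
print((R.T@(np.array([.3796,.2825,.093])-t)*1e3).round(1))
E
```

```text
[0.3782 0.2819 0.205 ] [[ 0.0967  0.9953 -0.0001]
 [ 0.9953 -0.0967 -0.0006]
 [-0.0006  0.     -1.    ]] [-69.8548  10.6457  36.1423 101.8006  -6.6439  69.7147 -37.4215] 0.5277272482356865
[  0.8   1.4 112. ]
```

View pics/g4.png

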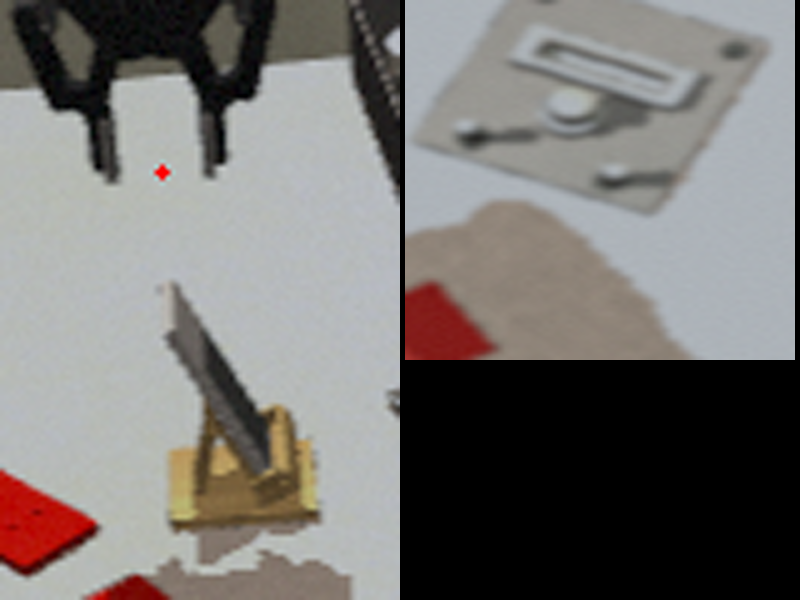

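The fingers straddle the point above the plate, and the projected TCP (red) sits midway between the tips. The fixture is now fully lit, with the block's bright rim clear. I'll measure the slot.

```bash
python3 - <<'E'
from h import *
np.set_printoptions(precision=4,suppress=True)
S=6
for n,w in(("top",(304,166,38,30)),("side",(317,208,26,34))):
    x,y,ww,hh=w; g=cv2.resize(cv2.cvtColor(cv2.imread(f"pics/{n[0]}4.png"),cv2.COLOR_BGR2GRAY)[y:y+hh,x:x+ww],None,fx=S,fy=S,interpolation=cv2.INTER_CUBIC)
    th=cv2.threshold(g,0,255,cv2.THRESH_OTSU)[0]
    for t in((th,165,175) if n=="top" else (th,th+15)):
        m=(g>t).astype(np.uint8); cs,_=cv2.findContours(m,cv2.RETR_EXTERNAL,cv2.CHAIN_APPROX_NONE)
        c=max(cs,key=lambda c:cv2.minAreaRect(c)[1][0]*cv2.minAreaRect(c)[1][1] if cv2.contourArea(c)<.6*m.size else 0)
        q=cv2.boxPoints(cv2.minAreaRect(c)) if n=="top" else cv2.approxPolyDP(cv2.convexHull(c),10,True)[:,0]
        W=np.array([onz(n,((p[0]+.5)/S-.5+x,(p[1]+.5)/S-.5+y),.038)[:2] for p in q])
        print(n,t,W.tolist() if n=="side" else "", W.mean(0),[round(np.linalg.norm(W[i]-W[i-1])*1e3,1) for i in range(len(W))],[round(np.degrees(np.arctan2(*(W[i]-W[i-1])[::-1])),1) for i in range(len(W))])
for n,uv in(("top",(316.9,190.2)),): print(onz(n,uv,.088))
# fixture base
im=cv2.imread("pics/t4.png");i=cv2.GaussianBlur(im,(3,3),0).astype(int);m=(np.abs(i-np.array([167,162,156])).sum(2)>36).astype(np.uint8)
c=biggest(m,286,152,70,68);r=cv2.minAreaRect(c);W=np.array([onz("top",p,.010)[:2] for p in cv2.boxPoints(r)]);print("base",W.mean(0),r)
print([round(np.degrees(np.arctan2(*(W[i]-W[i-1])[::-1])),1) for i in range(4)])
E
```

```text
top 130.0  [0.5365 0.0238] [np.float64(99.5), np.float64(80.0), np.float64(100.6), np.float64(80.0)] [np.float64(89.1), np.float64(-0.7), np.float64(-91.0), np.float64(178.6)]
top 165  [0.5364 0.0237] [np.float64(78.3), np.float64(24.1), np.float64(78.6), np.float64(24.0)] [np.float64(64.3), np.float64(-24.9), np.float64(-115.8), np.float64(154.5)]
top 175  [ 0.5711 -0.0165] [np.float64(9.5), np.float64(21.3), np.float64(9.5), np.float64(21.2)] [np.float64(-1.3), np.float64(-91.0), np.float64(178.6), np.float64(89.0)]
side 117.0 [[0.4879794341705186, -0.023088267885910008], [0.4972037703052454, -0.03783233836678623], [0.48542167953917337, -0.03515800378314127]] [ 0.4902 -0.032 ] [np.float64(12.3), np.float64(17.4), np.float64(12.1)] [np.float64(78.0), np.float64(-58.0), np.float64(167.2)]
side 132.0 [[0.5134946016805295, 0.09731473302957372], [0.5798059769348489, 0.08216997900323697], [0.5462655883891855, -0.04896853816726754], [0.5301786825795771, -0.04531708365001319], [0.5048379260219991, -0.01081040678841394]] [0.5349 0.0149] [np.float64(108.5), np.float64(68.0), np.float64(135.4), np.float64(16.5), np.float64(42.8)] [np.float64(85.4), np.float64(-12.9), np.float64(-104.3), np.float64(167.2), np.float64(126.3)]
[0.5035 0.0391 0.088 ]
base [0.5284 0.029 ] ((320.5, 185.5), (67.0, 69.0), 90.0)
[np.float64(-0.3), np.float64(-91.0), np.float64(178.3), np.float64(89.1)]
```

Call:
play_rows --pt "0.47 1 1 20 0" --pt "0.47 1 1 45 0" --pt "0.47 1 1 70 0" --pt "0.47 1 1 90 0" --pt "0.47 1 1 105 0" --pt "0.47 1 1 112 0" --pt "0.47 1 1 112 0"

```text
clock: 12.95
tool_pos: [0.3791, 0.283, 0.0932]
tool_rot: [[0.097, 0.995, -0.0], [0.995, -0.097, -0.0], [-0.0, -0.0, -1.0]]
ft_force: [-0.4, -1.0, 0.7]
finger_gap: 0.529
finger_force: 0.0
```

Call:
play_rows --pt "0.5 0 3 0 0" --pt "0.54 0 7 0 0" --pt "0.58 0 11 0 0" --pt "0.62 0 15 0 0" --pt "0.65 0 19 0 0" --pt "0.68 0 23 0 0" --pt "0.7 0 27 0 0" --pt "0.72 0 31 0 0" --pt "0.74 0 35 0 0" --pt "0.76 0 38 0 0" --pt "0.78 0 41 0 0" --pt "0.8 0 43 0 0" --pt "0.8 0 44 0 0" --pt "0.8 0 44 0 0" --force 30

```text
clock: 14.7
tool_pos: [0.4228, 0.2788, 0.0933]
tool_rot: [[0.097, 0.995, -0.0], [0.995, -0.097, -0.0], [-0.0, -0.0, -1.0]]
ft_force: [-0.2, -1.0, 0.6]
finger_gap: 0.196
finger_force: 0.1
```

```bash
python3 - <<'E'
from h import *
np.set_printoptions(precision=4,suppress=True)
a=arm.read_camera("side")[:,:,::-1].copy();cv2.imwrite("pics/s5.png",a)
cv2.imwrite("pics/g5.png",cv2.resize(a[90:210,220:300],None,fx=5,fy=5,interpolation=2))
W=[onz("side",p,.038)[:2] for p in((322.3,234.7),(332,235.6),(337,218.5))]
print(W,np.linalg.norm(W[0]-W[1]),np.linalg.norm(W[1]-W[2]),(W[0]+W[2])/2)
E
```

```text
[array([ 0.5043, -0.0137]), array([ 0.5268, -0.0223]), array([0.5548, 0.0404])] 0.024028843192016758 0.06875700505616185 [0.5296 0.0133]
```

View pics/g5.png

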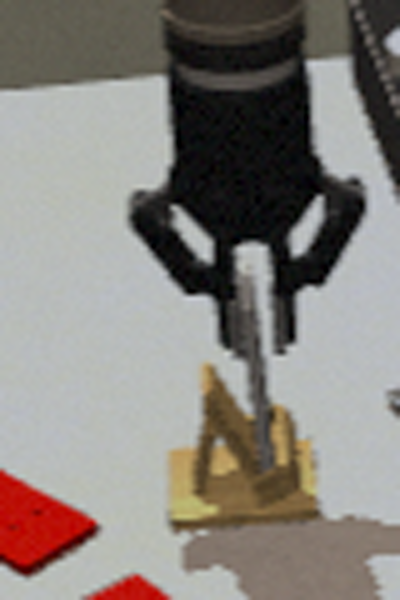

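The plate now stands nearly upright between the pads, with its foot still on the ledge. All ten pictures are used, so I'll go on with numbers only. Now I'll grip and lift.

Call:
play_rows --pt "0.85 0 0 0 0" --pt "0.9 0 0 0 0" --pt "1 0 0 0 0" --pt "1 0 0 0 0" --pt "1 0 0 0 0" --pt "1 0 0 0 0" --pt "1 0 0 -2 0" --pt "1 0 0 -5 0" --pt "1 0 0 -9 0" --pt "1 0 0 -14 0" --pt "1 0 0 -20 0" --pt "1 0 0 -30 0" --pt "1 0 0 -42 0" --pt "1 0 0 -57 0" --pt "1 0 0 -75 0" --pt "1 0 0 -92 0" --pt "1 0 0 -105 0" --pt "1 0 0 -110 0" --pt "1 0 0 -110 0" --force 45

```text
clock: 17.12
tool_pos: [0.4228, 0.2788, 0.2034]
tool_rot: [[0.097, 0.995, 0.0], [0.995, -0.097, 0.0], [0.0, 0.0, -1.0]]
ft_force: [-1.2, 0.4, -3.1]
finger_gap: 0.085
finger_force: 43.9
```

```bash
python3 - <<'E'
from h import *
np.set_printoptions(precision=4,suppress=True)
o=arm.get_obs();t=np.array(o["tool_pos"]);R=np.array(o["tool_rot"]);print(t,o["finger_gap"],o["ft_force"],o["q"])
a=arm.read_camera("side")[:,:,::-1].copy();cv2.imwrite("pics/s6.png",a)
# plate below tips: pixels changed vs earlier empty view, in window under the tips
u=proj("side",t); print("tip px",u)
b=cv2.imread("pics/s4.png"); d=np.abs(a.astype(int)-b).sum(2); x0,y0=int(u[0])-25,int(u[1])+6
g=(d>60); 
for v in range(y0,y0+52,4):
    xs=np.where(g[v,x0:x0+60])[0]; print(v,(xs.min()+x0,xs.max()+x0) if len(xs) else None)
# predicted plate bottom corners & column centre for vertical plate
top_h=.116
for zb in(.036,.08):
  for s in(-.028,.028): print(zb,s,[proj("side",t+R[:,0]*s+R[:,1]*w+np.array([0,0,-zb])).round(1).tolist() for w in(-.004,.004)])
print((R.T@(np.array([.5348,.0229,0])-t)*1e3).round(1), np.degrees(np.arctan2(R[1,1],R[0,1])))
E
```

```text
[0.4228 0.2788 0.2034] 0.08534106729046036 [-1.1944  0.3935 -3.1074] [-64.786   15.4251  36.569   97.0136  -9.6693  70.7331 -31.5529]
tip px [268.8984 123.3659]
129 (np.int64(267), np.int64(271))
133 (np.int64(267), np.int64(271))
137 (np.int64(268), np.int64(271))
141 (np.int64(268), np.int64(272))
145 (np.int64(268), np.int64(272))
149 (np.int64(254), np.int64(272))
153 (np.int64(254), np.int64(259))
157 (np.int64(252), np.int64(262))
161 (np.int64(255), np.int64(265))
165 (np.int64(257), np.int64(267))
169 (np.int64(260), np.int64(270))
173 (np.int64(263), np.int64(271))
177 (np.int64(270), np.int64(273))
0.036 -0.028 [[268.7, 140.3], [271.7, 140.1]]
0.036 0.028 [[268.0, 130.4], [270.9, 130.2]]
0.08 -0.028 [[269.8, 154.4], [272.7, 154.2]]
0.08 0.028 [[269.1, 144.3], [271.9, 144.1]]
[-243.9  136.2  203.4] -5.551125146715779
```

```bash
python3 - <<'E'
from h import *
a=cv2.imread("pics/s6.png").astype(int);b=cv2.imread("pics/s4.png").astype(int)
for v in range(138,158): print(v,a[v,264:277].sum(1)//3,"|",b[v,266:275:2].sum(1)//3)
E
```

```text
138 [183 184 185 184 136  73  80  95 153 183 184 183 183] | [183 185 185 184 186]
139 [185 184 183 184 138  74  80  92 156 185 185 185 184] | [184 185 187 183 184]
140 [186 186 184 187 146  88  77  97 159 188 187 188 186] | [185 184 185 185 186]
141 [185 183 183 186 142  84  79 103 157 184 186 188 184] | [184 185 185 185 185]
142 [185 186 188 184 156 104  79 103 160 186 185 188 185] | [186 185 184 186 184]
143 [185 184 187 187 154  99  79  82 150 186 183 186 184] | [188 183 187 184 184]
144 [183 185 186 188 151  97  78  84 152 184 185 185 186] | [187 183 185 185 183]
145 [182 184 183 186 147  92  79  91 155 184 185 185 185] | [185 187 187 184 183]
146 [186 184 184 186 159 109  79  69 145 184 183 185 185] | [185 185 186 186 183]
147 [183 184 185 187 164 114  78  71 145 185 184 185 186] | [183 184 182 188 187]
148 [185 185 184 187 164 115  78  80 150 187 185 186 185] | [185 186 184 185 184]
149 [186 187 186 188 185 144  81  83 124 169 186 186 185] | [186 187 186 186 185]
150 [184 185 185 182 186 140  81  74 120 169 186 185 186] | [183 186 185 185 186]
151 [185 183 185 186 185 146  91  77 115 166 185 186 187] | [183 186 181 186 185]
152 [185 183 183 185 182 156 108  82 120 166 184 183 186] | [187 184 183 184 186]
153 [183 185 187 188 187 186 186 185 182 184 184 185 186] | [184 184 186 187 185]
154 [184 186 184 186 186 184 185 184 184 185 184 186 185] | [184 186 186 185 185]
155 [185 185 185 186 187 185 183 184 186 185 185 184 184] | [187 187 185 186 183]
156 [185 184 183 187 184 185 183 185 182 182 183 183 183] | [185 186 185 185 185]
157 [184 184 183 186 183 185 186 186 185 185 185 185 187] | [184 184 186 186 184]
```

Call:
play_rows --pt "1 -12 7 0 0.01" --pt "1 -35 20 0 0.04" --pt "1 -65 36 0 0.08" --pt "1 -95 53 0 0.12" --pt "1 -125 70 0 0.17" --pt "1 -155 86 0 0.21" --pt "1 -180 100 0 0.25" --pt "1 -205 114 0 0.29" --pt "1 -225 125 0 0.32" --pt "1 -238 133 0 0.334" --pt "1 -244 136 0 0.334" --pt "1 -244 136 0 0.334" --pt "1 -244 136 0 0.334" --pt "1 -244 136 0 0.334"

```text
clock: 18.92
tool_pos: [0.5344, 0.0239, 0.2032]
tool_rot: [[0.416, 0.909, -0.0], [0.909, -0.416, 0.001], [0.0, -0.0, -1.0]]
ft_force: [-0.4, 0.6, -2.0]
finger_gap: 0.085
finger_force: 43.9
```

```bash
python3 - <<'E'
from h import *
np.set_printoptions(precision=4,suppress=True)
o=arm.get_obs();t=np.array(o["tool_pos"]);R=np.array(o["tool_rot"]);print(t,o["finger_gap"],o["ft_force"],np.degrees(np.arctan2(R[1,1],R[0,1])))
print((R.T@(np.array([.5348,.0229,.12])-t)*1e3).round(1))
E
```

```text
[0.5344 0.0239 0.2032] 0.08493509410553227 [-0.4118  0.6408 -2.0079] -24.57871336404984
[-0.7  0.8 83.2]
```

Call:
play_rows --pt "1 -0.5 0.5 8 0" --pt "1 -0.5 0.5 22 0" --pt "1 -0.5 0.5 40 0" --pt "1 -0.5 0.5 56 0" --pt "1 -0.5 0.5 68 0" --pt "1 -0.5 0.5 76 0" --pt "1 -0.5 0.5 81 0" --pt "1 -0.5 0.5 83 0" --pt "1 -0.5 0.5 83 0"

```text
clock: 20.05
tool_pos: [0.5351, 0.0221, 0.1206]
tool_rot: [[0.418, 0.909, 0.001], [0.909, -0.418, 0.0], [0.0, 0.001, -1.0]]
ft_force: [-1.1, -0.1, -1.7]
finger_gap: 0.084
finger_force: 44.0
```

Call:
play_rows --pt "1 0 0 1 0" --pt "1 0 0 2 0" --pt "1 0 0 3 0" --pt "1 0 0 4 0" --pt "1 0 0 5 0" --pt "1 0 0 6 0" --pt "1 0 0 7 0" --pt "1 0 0 7 0"

```text
clock: 21.05
tool_pos: [0.5347, 0.0221, 0.1132]
tool_rot: [[0.418, 0.909, -0.0], [0.909, -0.418, -0.0], [-0.0, -0.0, -1.0]]
ft_force: [-0.4, -0.2, -2.0]
finger_gap: 0.088
finger_force: 44.0
```

Call:
play_rows --pt "1 0 0 1 0" --pt "1 0 0 2 0" --pt "1 0 0 3 0" --pt "1 0 0 4 0" --pt "1 0 0 4 0"

```text
clock: 21.68
tool_pos: [0.5347, 0.0221, 0.1092]
tool_rot: [[0.418, 0.909, -0.0], [0.909, -0.418, -0.0], [-0.0, -0.0, -1.0]]
ft_force: [-0.3, 0.6, -2.1]
finger_gap: 0.087
finger_force: 44.0
```

Call:
play_rows --pt "1 0 0 1 0" --pt "1 0 0 2 0" --pt "1 0 0 3 0" --pt "1 0 0 4 0" --pt "1 0 0 4 0"

```text
clock: 22.3
tool_pos: [0.5348, 0.0222, 0.1052]
tool_rot: [[0.418, 0.909, -0.0], [0.909, -0.418, 0.0], [0.0, -0.0, -1.0]]
ft_force: [1.1, 0.1, -2.4]
finger_gap: 0.091
finger_force: 44.0
```

No vertical contact, and the lower edge is by estimate already below the rim. I'll keep going down.

Call:
play_rows --pt "1 0 0 1.5 0" --pt "1 0 0 3 0" --pt "1 0 0 4.5 0" --pt "1 0 0 6 0" --pt "1 0 0 7.5 0" --pt "1 0 0 9 0" --pt "1 0 0 9 0"

```text
clock: 23.18
tool_pos: [0.5348, 0.0222, 0.0961]
tool_rot: [[0.418, 0.909, -0.0], [0.909, -0.418, 0.0], [0.0, -0.0, -1.0]]
ft_force: [-0.1, 1.1, -3.0]
finger_gap: 0.084
finger_force: 43.9
```

Call:
play_rows --pt "1 0 0 1 0" --pt "1 0 0 2 0" --pt "1 0 0 3 0" --pt "1 0 0 4 0" --pt "1 0 0 4 0"

```text
clock: 23.8
tool_pos: [0.5348, 0.0222, 0.0922]
tool_rot: [[0.418, 0.909, -0.0], [0.909, -0.418, 0.0], [0.0, -0.0, -1.0]]
ft_force: [0.2, 0.5, -2.5]
finger_gap: 0.089
finger_force: 43.9
```

```bash
python3 - <<'E'
from h import *
o=arm.get_obs();t=np.array(o["tool_pos"]);R=np.array(o["tool_rot"]);print(t,o["ft_force"])
a=arm.read_camera("side")[:,:,::-1].copy();cv2.imwrite("pics/s7.png",a)
print(proj("side",t),[proj("side",t-R[:,0]*.028-np.array([0,0,z])).round(1) for z in(.05,.054,.075)])
u,v=proj("side",t);u=int(u)
g=a.astype(int).sum(2)//3
for r in range(int(v)+2,int(v)+50,2): print(r,g[r,u-9:u+12])
E
```

```text
[0.534806   0.02220137 0.09216962] [ 0.1544654   0.47483704 -2.49886751]
[331.14051729 206.83741219] [array([328.8, 229.6]), array([328.8, 230.9]), array([328.8, 237.3])]
208 [176 196 194 177 116  70  83  85  72  43  47  62  57  53  86 159 193 192
 193 190 194]
210 [168 194 193 193 171 114  81  85  68  32  21  40 124 178 193 192 195 195
 194 194 191]
212 [154 193 192 194 174 123  80  84  58  26  24  19 116 174 194 194 191 195
 194 194 193]
214 [158 194 191 193 177 123  83  82  62  22  20  19 115 175 192 194 191 193
 192 191 191]
216 [158 195 195 193 175 123  81  83  65  19  20  19 104 160 176 179 186 190
 193 193 192]
218 [113 137 149 156 144 111  80  82  65  25  18  24  61 108 153 172 143 166
 191 193 194]
220 [135 152 139 139 127 100  79  83  64  14  22  21  68 137 167 157 109 120
 150 152 156]
222 [140 145 129 140 137 109  80  83  57  18  22  16  65 139 155 104  64 116
 137 137 135]
224 [ 71  93 129 142 145 116  81  82  58  30  20  52  82 100  87  63  63 114
 138 138 137]
226 [ 62  92 126 161 158 116  81  84  58  20  29  76  98  93  70  48  69 118
 138 140 140]
228 [ 62  91 144 17
[... 444 characters left out ...]
  69  72  70  72  69  74  74  71  70  60  53  71  78  79  84  85  83
 119 142 144]
240 [ 78  69  74  72  68  71  71  70  70  73  61  68  77  84  83  82  82  83
  84  86 118]
242 [79 72 71 70 72 72 72 69 72 74 69 73 83 83 82 84 80 81 86 85 86]
244 [80 83 82 83 83 84 83 85 86 82 83 81 82 84 83 84 82 83 75 62 72]
246 [84 79 84 84 83 81 80 83 85 83 85 83 82 80 85 81 81 66 45 47 47]
248 [73 78 86 89 87 84 85 82 81 85 83 81 84 80 80 85 83 62 32 28 31]
250 [59 59 58 62 57 59 58 59 58 57 59 61 70 73 84 87 89 84 85 86 80]
252 [126 127 126 129 116 100  92  75  73  67  63  58  59  61  56  57  60  59
  60  61  58]
254 [159 125 124 124 125 124 131 126 127 129 125 126 129 132 128 127 125 112
 104  95  75]
```

The plate's near edge disappears behind the block's rim at row 234, so it is inside the slot. Lowering the rest of the way.

Call:
play_rows --pt "1 0 0 1 0" --pt "1 0 0 2 0" --pt "1 0 0 2 0"

```text
clock: 24.22
tool_pos: [0.5348, 0.0222, 0.0902]
tool_rot: [[0.418, 0.909, 0.0], [0.909, -0.418, 0.0], [0.0, 0.0, -1.0]]
ft_force: [-0.5, 0.5, -3.0]
finger_gap: 0.09
finger_force: 43.9
```

Call:
play_rows --pt "1 0 0 0.7 0" --pt "1 0 0 1.4 0" --pt "1 0 0 1.4 0"

```text
clock: 24.6
tool_pos: [0.5348, 0.0221, 0.0888]
tool_rot: [[0.418, 0.909, 0.0], [0.909, -0.418, 0.0], [0.0, 0.0, -1.0]]
ft_force: [0.2, 0.7, -2.3]
finger_gap: 0.088
finger_force: 43.9
```

Call:
play_rows --pt "1 0 0 0.7 0" --pt "1 0 0 1.4 0" --pt "1 0 0 1.4 0"

```text
clock: 24.98
tool_pos: [0.5349, 0.0222, 0.0874]
tool_rot: [[0.418, 0.909, 0.0], [0.909, -0.418, 0.0], [0.0, 0.0, -1.0]]
ft_force: [1.7, 0.7, -2.3]
finger_gap: 0.088
finger_force: 44.0
```

Call:
play_rows --pt "1 0 0 0.7 0" --pt "1 0 0 1.4 0" --pt "1 0 0 1.4 0"

```text
clock: 25.35
tool_pos: [0.5348, 0.0222, 0.086]
tool_rot: [[0.418, 0.909, 0.0], [0.909, -0.418, 0.0], [0.0, -0.0, -1.0]]
ft_force: [0.2, 1.4, -1.4]
finger_gap: 0.087
finger_force: 44.0
```

Call:
play_rows --pt "1 0 0 0.7 0" --pt "1 0 0 1.4 0" --pt "1 0 0 1.4 0"

```text
clock: 25.72
tool_pos: [0.5348, 0.0222, 0.0846]
tool_rot: [[0.418, 0.909, 0.0], [0.909, -0.418, 0.0], [0.0, 0.0, -1.0]]
ft_force: [0.9, 0.0, -1.7]
finger_gap: 0.088
finger_force: 44.0
```

Call:
play_rows --pt "1 0 0 0.7 0" --pt "1 0 0 1.4 0" --pt "1 0 0 1.4 0"

```text
clock: 26.1
tool_pos: [0.5351, 0.0221, 0.0845]
tool_rot: [[0.418, 0.909, 0.001], [0.909, -0.418, 0.001], [0.001, 0.0, -1.0]]
ft_force: [-1.0, 1.7, 6.3]
finger_gap: 0.089
finger_force: 45.3
```

Call:
play_rows --pt "1 0 0 0.7 0" --pt "1 0 0 1.4 0" --pt "1 0 0 1.4 0"

```text
clock: 26.48
tool_pos: [0.5353, 0.0221, 0.0844]
tool_rot: [[0.418, 0.909, 0.001], [0.909, -0.418, 0.002], [0.002, -0.0, -1.0]]
ft_force: [-3.7, 1.8, 13.9]
finger_gap: 0.09
finger_force: 46.3
```

Contact came at TCP z = 84.5 mm and the force is building without movement, so the plate is home. I'll relax, open slightly and lift straight away.

Call:
play_rows --pt "1 0 0 -1.4 0" --pt "1 0 0 -1.8 0" --pt "0.88 0 0 -1.8 0" --pt "0.86 0 0 -1.8 0" --pt "0.86 0 0 -1.8 0" --pt "0.86 0 0 -1.8 0"

```text
clock: 27.22
tool_pos: [0.5347, 0.0219, 0.0835]
tool_rot: [[0.418, 0.909, -0.0], [0.909, -0.418, -0.0], [-0.0, -0.0, -1.0]]
ft_force: [-0.1, 0.0, 0.9]
finger_gap: 0.139
finger_force: 0.0
```

Call:
play_rows --pt "0.86 0 0 -3 0" --pt "0.86 0 0 -8 0" --pt "0.84 0 0 -14 0" --pt "0.8 0 0 -22 0" --pt "0.78 0 0 -32 0" --pt "0.75 0 0 -45 0" --pt "0.7 0 0 -65 0" --pt "0.7 0 0 -90 0" --pt "0.7 0 0 -120 0" --pt "0.7 0 0 -140 0" --pt "0.7 60 -20 -140 0" --pt "0.7 120 -60 -140 0" --pt "0.7 150 -80 -140 0" --pt "0.7 150 -80 -140 0" --pt "0.7 150 -80 -140 0"

```text
clock: 29.1
tool_pos: [0.525, 0.191, 0.2243]
tool_rot: [[0.418, 0.908, 0.001], [0.908, -0.418, -0.001], [-0.001, 0.001, -1.0]]
ft_force: [0.4, -0.7, 0.3]
finger_gap: 0.3
finger_force: 0.0
```

```bash
python3 - <<'E'
from h import *
np.set_printoptions(precision=4,suppress=True)
o=arm.get_obs();print(o["clock"],o["tool_pos"],o["ft_force"],o["finger_gap"])
a=arm.read_camera("side")[:,:,::-1].copy();cv2.imwrite("pics/s8.png",a);b=arm.read_camera("top")[:,:,::-1].copy();cv2.imwrite("pics/t8.png",b)
# plate predicted corners if home
ex=np.array([.909,-.418,0]);ey=np.array([.418,.909,0]);c=np.array([.5348,.0222,.014])
for z in(.116,.03): print(z,[proj("side",c+ex*w-ey*.028+[0,0,z]).round(1).tolist() for w in(-.004,.004)])
d=np.abs(a.astype(int)-cv2.imread("pics/s4.png")).sum(2)>60
for v in range(180,236,4):
    xs=np.where(d[v,318:345])[0]; print(v,(xs.min()+318,xs.max()+318) if len(xs) else None)
col=[int(np.where(d[150:240,x])[0].min()+150) for x in range(325,336) if d[150:240,x].any()];print("top rows",col)
i=a.astype(int);m=((i[:,:,2]-i[:,:,0])>12).astype(np.uint8);print("roll",cv2.boundingRect(biggest(m,298,155,48,36)))
E
```

```text
29.1 [0.525  0.191  0.2243] [ 0.36   -0.7275  0.3439] 0.29953248944490696
0.116 [[327.2, 200.9], [330.6, 201.3]]
0.03 [[327.2, 228.9], [330.4, 229.3]]
180 None
184 None
188 None
192 (np.int64(331), np.int64(335))
196 (np.int64(329), np.int64(335))
200 (np.int64(328), np.int64(335))
204 (np.int64(326), np.int64(335))
208 (np.int64(318), np.int64(334))
212 (np.int64(326), np.int64(334))
216 (np.int64(326), np.int64(338))
220 (np.int64(322), np.int64(342))
224 (np.int64(323), np.int64(344))
228 (np.int64(323), np.int64(344))
232 (np.int64(323), np.int64(344))
top rows [218, 203, 201, 198, 196, 193, 190, 190, 190, 190, 190]
roll (310, 162, 22, 19)
```

The plate stands upright where predicted, but the pixels leave about 3 mm of height in doubt. I'll touch its top edge lightly with closed fingers, which should make contact at z = 130 mm if it is home.

Call:
play_rows --pt "1 -30 15 0 0" --pt "1 -80 45 0 0" --pt "1 -130 70 0 0" --pt "1 -150 80 0 0" --pt "1 -150 80 0 0" --pt "1 -150 80 20 0" --pt "1 -150 80 45 0" --pt "1 -150 80 65 0" --pt "1 -150 80 78 0" --pt "1 -150 80 85 0" --pt "1 -150 80 88 0" --pt "1 -150 80 90 0" --pt "1 -150 80 91 0" --pt "1 -150 80 91 0"

```text
clock: 30.95
tool_pos: [0.535, 0.0221, 0.133]
tool_rot: [[0.418, 0.909, 0.001], [0.909, -0.418, 0.0], [0.0, 0.0, -1.0]]
ft_force: [0.2, -0.7, 0.0]
finger_gap: -0.003
finger_force: 0.0
```

Call:
play_rows --pt "1 0 0 0.7 0" --pt "1 0 0 1.4 0" --pt "1 0 0 2 0" --pt "1 0 0 2 0"

```text
clock: 31.45
tool_pos: [0.5348, 0.0221, 0.1306]
tool_rot: [[0.418, 0.909, -0.0], [0.909, -0.418, 0.0], [-0.0, -0.0, -1.0]]
ft_force: [-0.3, 0.5, 0.6]
finger_gap: -0.001
finger_force: 0.0
```

There was no contact down to 130.6 mm, so the plate is fully home. I'll retreat and hand in.

Call:
play_rows --pt "1 0 0 -20 0" --pt "1 0 0 -50 0" --pt "1 0 0 -80 0" --pt "1 0 0 -95 0" --pt "1 0 0 -95 0" --pt "1 0 0 -95 0"

```text
clock: 32.2
tool_pos: [0.534, 0.0223, 0.2244]
tool_rot: [[0.418, 0.909, -0.002], [0.909, -0.418, -0.0], [-0.001, -0.002, -1.0]]
ft_force: [-0.6, -0.2, -0.2]
finger_gap: 0.0
finger_force: 0.0
```

```bash
python3 - <<'E'
from bench import arm
print(arm.get_obs()["tool_pos"]); print(arm.job_done())
E
```

```text
[0.53399633 0.02229472 0.22444152]
the job is handed in; nothing more can be done
None
```

The roll lies flat in the empty tray and the tall plate stands fully home in the slot, as far as the cameras and force readings show; the job was handed in at about 32 s, with no verdict returned.

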